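# Hold an enamel test tile flush on the colour reader

### The job

Take the blue enamel test tile from the cork board by its wooden grip block and hold it, enamel side down, flush against the sloped white measuring face of the colour reader, covering its three brass contact pins so that all of them are pushed in; feel for the slope, which is set differently each time. Press gently, until the sprung face has sunk about half of its 10 mm travel, and finish still gripping and pressing the tile there: do not let go. Leave the other tiles and the loose things on the table where they are.

Things in the scene. Friction and masses are not known exactly. Their poses are not given: they have to be found in the camera images.
- tile_blue: Blue enamel test tile on a wooden grip block, loose, about 0.12 kg. Origin: centre of the tile's flat underside (the enamel side, which lies down at the start). Tile 64 (x) x 54 (y) x 6 (z) mm; on its back the block, 44 (x) x 14 (y) mm, centred, rises from z = 6 to z = 42 mm. z points from the enamel through the block; pinch the block across y
- tile_green: Green enamel test tile on a wooden grip block, loose, about 0.12 kg. Origin: centre of the tile's flat underside (the enamel side, which lies down at the start). Tile 64 (x) x 54 (y) x 6 (z) mm; on its back the block, 44 (x) x 14 (y) mm, centred, rises from z = 6 to z = 42 mm. z points from the enamel through the block; pinch the block across y. Leave alone
- tile_red: Red enamel test tile on a wooden grip block, loose, about 0.12 kg. Origin: centre of the tile's flat underside (the enamel side, which lies down at the start). Tile 64 (x) x 54 (y) x 6 (z) mm; on its back the block, 44 (x) x 14 (y) mm, centred, rises from z = 6 to z = 42 mm. z points from the enamel through the block; pinch the block across y. Leave alone
- board: Cork board 130 (x) x 270 (y) x 10 (z) mm, fixed; origin at the centre of its underside. The three tiles lie on it side by side along its y, about 80 mm apart, in any order
- reader: Colour reader, fixed to the table: grey base 160 (x) x 170 (y) x 22 mm with two cheeks 50 (x) x 10 (y) mm at y = +-75 mm, up to z = 105 mm; between them a head 120 mm long, 126 mm wide, locked at a slope of 0.22 to 0.6 rad from level (not given: feel or see it). Origin: centre of the underside. Its -x side is the low side of the slope and looks roughly to the robot
- axis (a point): middle of the head's tilt axis, 85 mm above the reader's underside; axes as the reader's, y along the tilt axis. The centre of the measuring face (white plate 100 mm along the slope x 90 mm, black window 20 mm across) lies 22 mm from here along the face's outward normal, which leans to the reader's -x by the slope angle
- face (a joint): how far the whole sprung face is pushed in along its normal, 0 to 0.010 m (it does not tilt); starts to sink at about 1.4 N and needs 0.7 N more for each mm (about 5 N halfway)
- pin_low (a joint): how far the lower contact pin is pushed into the face, m: 0 = stands 6 mm proud, 0.006 = flush with the face. Brass, 8 mm across, 20 mm down the slope from the face's centre. Spring 0.1 N per mm
- pin_left (a joint): the same for the upper left pin, 16 mm up the slope from the face's centre and 16 mm to +y
- pin_right (a joint): the same for the upper right pin, 16 mm up the slope from the face's centre and 16 mm to -y
- vase: blue vase 140 mm high, 80 mm across, loose, beyond the work area
- vase_blank: copper vase blank 126 mm high, 72 mm across, loose, beyond the work area
- jar: amber jar 100 mm high, 60 mm across, loose, beyond the work area
- saucer0: white saucer 90 mm across, 16 mm high, loose, beyond the work area
- saucer1: blue saucer 90 mm across, 16 mm high, loose, beyond the work area
- saucer2: white saucer 90 mm across, 16 mm high, loose, nearer than the work area, to the robot's right
- brush: brush 170 mm long, lying loose, nearer than the work area, to the robot's left
There are look-alikes about, which are no part of the job. There is more than one size of the tile_blue; the job needs the smallest.

How it is judged:
On the way, in this order (a step that is already met when the one before it is completed fails the run):
1. the blue tile is lifted clear of the board (z of tile_blue in the frame of board above 0.05 m), for 0.1 s.
2. the blue tile is held flush on the face: all three pins in, the face sunk part-way (value of joint each of pin_low, pin_left, pin_right above 0.0035 m and value of joint face between 0.002 and 0.0088 m and contact force between tile_blue and reader above 2 N and contact force between tile_blue and the fingers above 1.5 N), for 0.3 s.
At the end, for the whole second after the job is handed in: The blue tile is still gripped and pressed on the reader: all three pins pushed in by more than 3.5 of their 6 mm (so the tile lies on the face within about 3 degrees), the sprung face sunk 2 to 8.8 mm, more than 2 N of contact, the tile at rest (all of step 2 and linear speed of tile_blue below 0.02 m/s and height (world z) of tile_blue above 0.08 m); the arm keeps its last pose, push and grip.
It fails at once if the blue tile is pushed hard on the reader (over 30 N) (contact force between tile_blue and reader above 30 N).
It fails at once if the robot itself pushes the reader (over 15 N) (contact force between the arm and reader above 15 N).
It fails at once if another tile or a thing on the table is moved by more than 20 mm (distance of any of tile_green, tile_red, vase, vase_blank, jar, saucer0, saucer1, saucer2, brush from where it was at the start of the episode above 0.02 m).
It also fails if it takes over 45 s, if anything falls off the work surface, if the arm or the gripper's body presses on something with over 40 N, if the wrist force passes 120 N, or if a joint passes its speed limit or range.

### The arm

A 6-joint arm with a two-finger parallel gripper is mounted at the origin on the work surface. World frame = base frame: x ahead of the robot, y to its left, z up, the work surface at z = 0. Lengths are in m, angles in rad, forces in N, time in s.
With the tool pointing down it reaches from about 0.2 to 0.875 m from the base axis. Payload 3.4 kg.
Tool frame: the origin (TCP) lies midway between the tips of the shut fingers; the grasp point (between the pads) lies 19 mm behind it; z points along the fingers, y is the direction in which the jaws open and shut (so a half turn about z gives the same grasp; the last joint's range is limited). The gripper opens to 94 mm and grips with 3 to 60 N. Pads are 16 mm wide; open, the fingers measure 119 mm over their backs; the gripper's body (75 mm by 177 mm) begins 78 mm behind the grasp point.
Start: joints at [0.98, 0.276, 1.505, -0, 1.361, -0.121], TCP at [0.26, 0.513, 0.205] pointing down, gripper open.
Joint ranges: [-2.89, 2.89], [-0.75, 2.08], [0.22, 2.7], [-1.18, 4.32], [0.11, 2.71], [-2.7, 2.7]. Speed limits (rad/s): [2.57, 2.57, 3.14, 3.14, 3.14, 3.14].

### API

Orientations are given as a unit quaternion [x, y, z, w].
In Python, from bench import * gives the robot as it stands.
- The arm moves only by the tool carry_out, never from a script. Its argument "rows" is a list that holds one entry, the list of rows, each a list of 4 numbers: the shift along the tool's x, y, z in units of 30 mm (1.0 is 30 mm), then the turn about the tool's z in rad. A call has 1 to 12 rows; each row is the pose to reach, as a shift and turn from the pose commanded when the call began, along the tool's axes at that moment; what a row does not reach only later rows make up. A row lasts 1/12 s, in which the tool goes at most 41.7 mm and 7.16 degrees, less where a joint would pass 70% of its speed; a pose out of reach is approached as far as the arm can. A call with a gripper value outside its range is refused whole. "hand" is the closure in counts, from 0 (fully open) to 255 (shut), set as the call begins (left out, the last holds). The fingers move at their own pace and stop on an object; "force" is the grip in N (left out, the last holds). Time passes only in rows, so rows that repeat a pose let the fingers close. It gives the time, the measured TCP pose, the force and the opening at its end, in the units of the state.
- sense(): the state, without advancing time (a new reading comes with each control period).
- capture(name): name is "scene" or "top"; returns a dict with "img" (384x512x3 uint8, red, green, blue), "depth" (384x512 float32, m along the optical axis (not along the pixel's ray), 0 where there is no reading), "fov_y" (degrees; the focal length in pixels is half the picture's height over the tangent of half this angle, whatever the lens; pixels are square), "cx", "cy" (the principal point, pixels), "dist" ([k1, k2, p1, p2, k3] as OpenCV has them; the pictures are not rectified), "world_from_camera" (4x4, takes a point from camera to world coordinates). Camera axes: x right, y up, looking along -z (the intrinsics and any distortion apply to the point x, -y, -z); pixel columns grow to the right and rows downward; lengths in m; the calibration is good to about 2 mm. A picture is of the moment at which its call begins.
- sign_off(): hands the job in, once; it reports no verdict.
The state is a dict: "t": time; "qpos": joint angles; "dq": joint speeds; "joint_torque": joint torques, N m; "eef_pos": TCP position; "tool_rot": TCP orientation; "wrist_force": force on the tool from outside, world axes, zero at the start; "moment": the same for the moment, N m; "opening": finger opening in m.
Only numpy, scipy, OpenCV 4.12 (cv2) and the standard library are available. Lean on these libraries where they do the work, as an engineer would, in place of code of your own. Each camera call takes 0.05 s, during which the arm holds its last target.

## Working session

There is one attempt and no reset: what is moved stays moved. The work goes in short steps, Python scripts to look and compute and a tool call to move; the robot and the scene stay as the last step left them, time stands still between calls to the robot, and variables do not carry over. Pictures are saved under pics/ and viewed, and the job is handed in when it is done.

Besides the shell and the picture viewer there is one more tool, called as name([rows], argument=value, ...), one row to a line, values as JSON. carry_out: Moves the arm, as the interface text tells. Its arguments: {"type":"object","properties":{"rows":{"type":"array"},"hand":{"type":"number"},"force":{"type":"number"}},"required":["rows"]}

```bash
ls; mkdir -p pics; python3 - <<'E'
from bench import *
import cv2,numpy as np,pickle
print(sense())
for n in("scene","top"):
    c=capture(n); pickle.dump(c,open(f"{n}0.pkl","wb"))
    cv2.imwrite(f"pics/{n}0.png",c["img"][:,:,::-1]); print(n,c["fov_y"],c["cx"],c["cy"],c["dist"],np.round(c["world_from_camera"],3))
E
```

```text
pics
{'t': 0.0, 'qpos': array([ 9.80000544e-01,  2.76603475e-01,  1.50610562e+00, -1.83848783e-05,
        1.36069650e+00, -1.21005263e-01]), 'dq': array([-1.03939064e-03, -1.11965913e-03,  1.52040562e-03,  1.95873932e-03,
       -6.69852312e-04, -6.21841613e-05]), 'joint_torque': array([ 7.64878023e-04, -4.04593277e+01, -2.37230015e+01,  6.98877708e-02,
        3.46281391e-02, -1.21179223e-04]), 'eef_pos': array([0.26000179, 0.51223078, 0.20461088]), 'tool_rot': array([ 2.32739155e-01,  9.72538773e-01, -8.52793220e-04, -3.07419108e-04]), 'wrist_force': array([ 0.61484668, -1.19237336,  0.43278495]), 'moment': array([ 0.01650114, -0.01475576,  0.03847974]), 'opening': 0.09375099830644579}
scene 43.726104934232644 259.99749773720197 188.01539563860325 [-0.0912031  0.         0.         0.         0.       ] [[ 0.714 -0.515  0.474  1.104]
 [ 0.7    0.515 -0.496 -0.573]
 [ 0.011  0.686  0.728  0.922]
 [ 0.     0.     0.     1.   ]]
top 45.4548155480607 254.57631209129713 193.0187698960399 [-0.13829122  0.          0.          0.          0.        ] [[-0.018  0.987 -0.163  0.379]
 [-1.    -0.021 -0.017  0.003]
 [-0.02   0.162  0.987  1.123]
 [ 0.     0.     0.     1.   ]]
```

View pics/scene0.png

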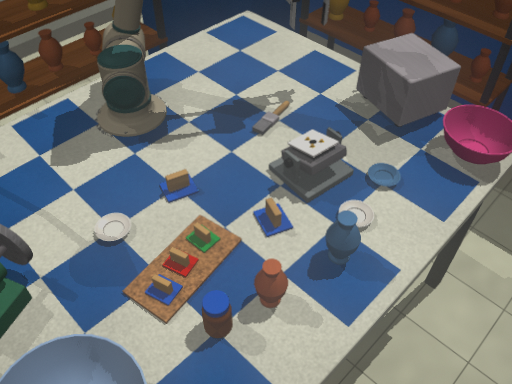

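View pics/top0.png

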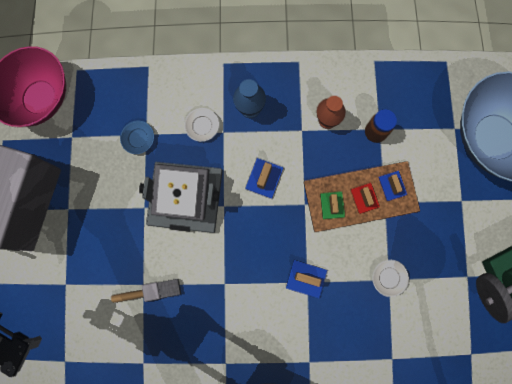

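The blue tiles in the top view are at (393,185) on the board, (265,177) loose and (307,279) loose. The last two look larger, and the job needs the smallest, on the cork board. I'll check this with sizes and a close crop.

```bash
cat > h.py <<'E'
import numpy as np,cv2,pickle
def cloud(c):
    H,W=c["depth"].shape; f=H/2/np.tan(np.radians(c["fov_y"])/2)
    K=np.array([[f,0,c["cx"]],[0,f,c["cy"]],[0,0,1.]])
    u,v=np.meshgrid(np.arange(W,dtype=float),np.arange(H,dtype=float))
    p=cv2.undistortPoints(np.stack([u,v],-1).reshape(-1,1,2),K,np.array(c["dist"])).reshape(H,W,2)
    d=c["depth"]; P=np.stack([p[...,0]*d,-p[...,1]*d,-d],-1)
    M=c["world_from_camera"]; return P@M[:3,:3].T+M[:3,3]
E
python3 - <<'E'
from h import *
c=pickle.load(open("top0.pkl","rb")); P=cloud(c); im=c["img"]
print("table z",np.median(P[320:340,180:260,2]))
hsv=cv2.cvtColor(im,cv2.COLOR_RGB2HSV)
def fit(name,box,m):
    u0,v0,u1,v1=box; s=np.zeros(m.shape,bool); s[v0:v1,u0:u1]=m[v0:v1,u0:u1]
    s&=c["depth"]>0
    pts=P[s]; r=cv2.minAreaRect((pts[:,:2]*1000).astype(np.float32))
    print(name,s.sum(),"rect mm",np.round(r[0]),np.round(r[1]),round(r[2],1),"z med",np.round(np.percentile(pts[:,2],[5,50,95]),3))
    return pts
z=P[...,2]
for n,b,zb in(("board blue",(378,160,410,205),.01),("loose1",(240,150,292,205),0),("loose2",(280,252,335,305),0),("red",(350,175,378,222),.01),("green",(318,182,346,226),.01)):
    fit(n+" plate",b,(z>zb+.003)&(z<zb+.1)&(hsv[...,1]>130)&(hsv[...,2]>60)) 
    fit(n+" block",b,(z>zb+.025))
fit("board",(295,155,425,240),(z>.006))
for nm,(u0,v0,u1,v1) in {"b":(230,145,420,300),"r":(130,145,235,245)}.items():
    k=cv2.resize(im[v0:v1,u0:u1,::-1],None,fx=4 if nm=="b" else 6,fy=4 if nm=="b" else 6,interpolation=cv2.INTER_CUBIC)
    cv2.imwrite(f"pics/crop_{nm}.png",k[:600,:800])
E
```

```text
table z -0.0005232560066548153
board blue plate 295 rect mm [ 576. -314.] [94. 73.] 2.2 z med [0.013 0.016 0.019]
board blue block 142 rect mm [ 573. -319.] [44. 16.] 18.5 z med [0.039 0.05  0.054]
loose1 plate 660 rect mm [601.  -2.] [70. 84.] 68.4 z med [0.004 0.007 0.011]
loose1 block 212 rect mm [600.  -2.] [19. 57.] 68.2 z med [0.033 0.054 0.057]
loose2 plate 820 rect mm [351. -98.] [166.  84.] 61.4 z med [0.004 0.007 0.011]
loose2 block 213 rect mm [352. -99.] [59. 19.] 71.6 z med [0.05  0.054 0.058]
red plate 380 rect mm [ 549. -245.] [ 68. 105.] 88.1 z med [0.013 0.016 0.022]
red block 131 rect mm [ 544. -248.] [42. 16.] 17.3 z med [0.039 0.05  0.054]
green plate 292 rect mm [ 540. -169.] [84. 57.] 3.9 z med [0.013 0.016 0.019]
green block 120 rect mm [ 528. -168.] [41. 15.] 4.1 z med [0.04  0.051 0.055]
board 5270 rect mm [ 557. -231.] [174. 305.] 2.2 z med [0.007 0.011 0.049]
```

```bash
python3 - <<'E'
from h import *
c=pickle.load(open("scene0.pkl","rb")); im=c["img"]
u0,v0,u1,v1=255,115,365,205
cv2.imwrite("pics/crop_rs.png",cv2.resize(im[v0:v1,u0:u1,::-1],None,fx=6,fy=6,interpolation=cv2.INTER_CUBIC))
E
```

```text
(no output)
```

View pics/crop_b.png

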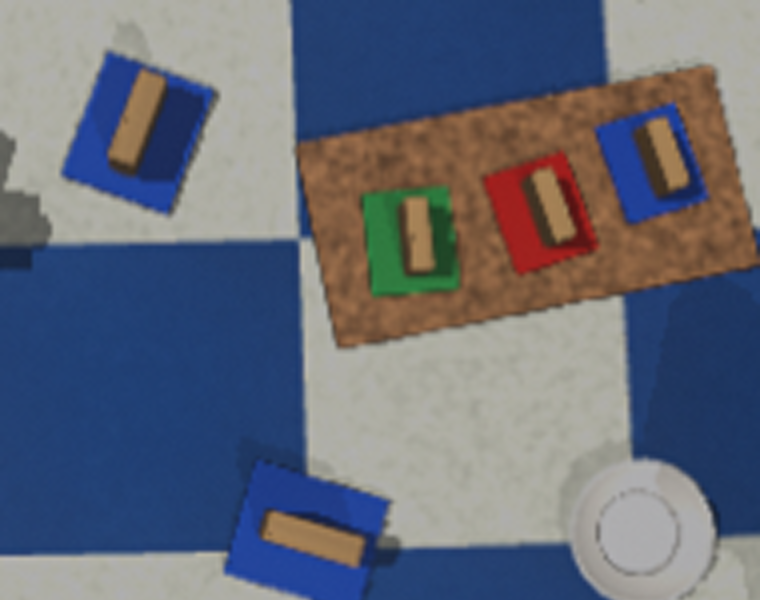

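View pics/crop_r.png

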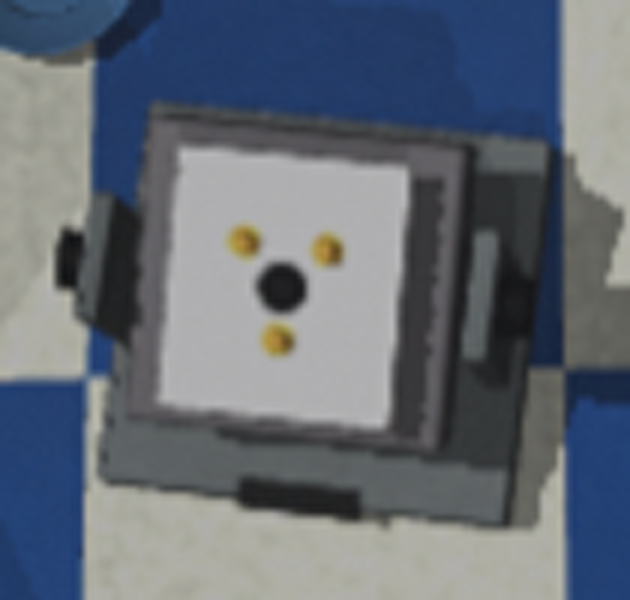

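View pics/crop_rs.png

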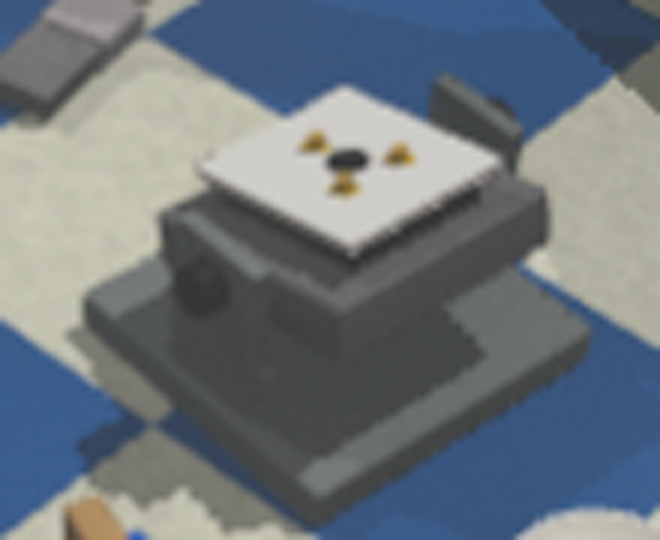

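The crops show the blue board tile at top px (393,185), with a block of about 44x16 mm, which matches the description. The loose ones at (265,177) and (307,279) have blocks of about 58x19 mm, so they are the bigger look-alikes. The reader has its single lower pin at about px (176,202) and its upper pins at (170,186) and (184,187). Next I'll fit the block top and the face.

```bash
python3 - <<'E'
from h import *
from scipy.spatial.transform import Rotation as R
for n in("top","scene"):
    c=pickle.load(open(n+"0.pkl","rb")); P=cloud(c); im=c["img"].astype(int); ok=c["depth"]>0
    # block
    s=ok&(P[...,2]>.046)&(P[...,2]<.062)&(np.abs(P[...,0]-.573)<.04)&(np.abs(P[...,1]+.319)<.04)
    p=P[s]; r=cv2.minAreaRect((p[:,:2]*1000).astype(np.float32)); q=p[:,:2]-p[:,:2].mean(0); w,v=np.linalg.eigh(q.T@q)
    print(n,"block",s.sum(),np.round(r[0],1),np.round(r[1],1),"dir deg",np.degrees(np.arctan2(*(v[:,1]*np.sign(v[0,1]))[::-1])),"z",np.median(p[:,2]))
    # plate
    s=ok&(P[...,2]>.012)&(P[...,2]<.021)&(im[...,2]>im[...,0]+40)&(np.abs(P[...,0]-.573)<.06)&(np.abs(P[...,1]+.319)<.05)
    p=P[s]; h=cv2.convexHull((p[:,:2]*1000).astype(np.float32)); r=cv2.minAreaRect(h); print("  plate",np.round(r[0],1),np.round(r[1],1),round(r[2],1))
    # face: white, z>.08
    mn=im.min(-1);mx=im.max(-1)
    s=ok&(P[...,2]>.07)&(P[...,2]<.16)&(mn>140)&(mx-mn<25)&(np.abs(P[...,0]-.56)<.09)&(np.abs(P[...,1]-.2)<.1)
    s=cv2.erode(s.astype(np.uint8),np.ones((3,3)))>0
    p=P[s]
    m=p.mean(0)
    for _ in range(5):
        A=np.c_[p[:,:2]-m[:2],np.ones(len(p))]; k=np.linalg.lstsq(A,p[:,2]-m[2],rcond=None)[0]; e=p[:,2]-m[2]-A@k; p=p[np.abs(e)<max(.003,2*e.std())] if _<4 else p
    nn=np.array([-k[0],-k[1],1]);nn/=np.linalg.norm(nn)
    X=np.array([-nn[0],-nn[1]]) 
    print("  face n",len(p),"mean",np.round(m,4),"normal",np.round(nn,3),"slope",np.arccos(nn[2]),"yaw",np.degrees(np.arctan2(X[1],X[0])),"rms",e.std())
    yaw=np.arctan2(X[1],X[0])
    ex=np.array([np.cos(yaw)*nn[2],np.sin(yaw)*nn[2],0]); ex[2]=-(ex[:2]@nn[:2])/nn[2]; ex/=np.linalg.norm(ex); ey=np.cross(nn,ex)
    r=cv2.minAreaRect(np.c_[(p-m)@ex,(p-m)@ey].astype(np.float32)*1000); cc=m+(ex*r[0][0]+ey*r[0][1])/1000
    cc[2]=m[2]+np.r_[cc[:2]-m[:2],1]@k
    print("  rect",np.round(r[0],1),np.round(r[1],1),r[2],"centre",np.round(cc,4))
    # dark window & pins
    for nm,t in(("win",(mx<50)),("pin",(im[...,0]>im[...,2]+50))):
        t=t&ok&(np.abs((P-cc)@nn)<.02)&(np.linalg.norm(P-cc,axis=-1)<.04)
        nl,l,st,ce=cv2.connectedComponentsWithStats(t.astype(np.uint8))
        for i in range(1,nl):
            if st[i,4]>8: print("  ",nm,st[i,4],np.round(ce[i],1),np.round(P[l==i].mean(0),4))
E
```

```text
top block 116 [ 573.2 -319.8] [44.1 15.7] dir deg 15.874231778284248 z 0.05091154649822993
  plate [ 574.3 -319.7] [62.3 54.7] 15.7
  face n 1057 mean [0.5515 0.1967 0.1056] normal [-0.241  0.033  0.97 ] slope 0.24559235303175603 yaw -7.91746565666148 rms 0.0014426375087896323
  rect [0.5 0.1] [93.2 83.9] 0.8816473484039307 centre [0.552  0.1967 0.1058]
   win 34 [176.7 192.5] [0.5519 0.1967 0.1064]
   pin 21 [170.1 184.8] [0.5688 0.2108 0.1123]
   pin 21 [184. 186.] [0.5655 0.1792 0.1118]
   pin 21 [175.8 201. ] [0.5328 0.1992 0.1031]
scene block 132 [ 576.3 -321. ] [45.1 15. ] dir deg 15.550444248609685 z 0.050488553003532444
  plate [ 576.  -320.7] [64.  53.9] 16.0
  face n 377 mean [0.5556 0.1927 0.106 ] normal [-0.243  0.035  0.969] slope 0.24770171665720447 yaw -8.122493925310547 rms 0.0011553499411249251
  rect [-0.7  2.2] [93.9 81.2] 3.9013237953186035 centre [0.5552 0.195  0.1058]
   pin 10 [307.1 138.3] [0.5335 0.1984 0.1036]
   pin 9 [321.3 140.2] [0.5713 0.2093 0.1136]
   pin 11 [312.3 145.3] [0.5666 0.1788 0.1124]
```

carry_out([
  [[-0.9,-0.8,0,0.1],[-1.8,-1.6,0,0.2],[-2.7,-2.5,0,0.3],[-3.6,-3.3,0,0.4],[-4.5,-4.1,0,0.5],[-5.5,-5.0,0,0.6],[-6.4,-5.8,0,0.7],[-7.3,-6.6,0,0.8],[-8.2,-7.5,0,0.9],[-9.1,-8.3,0,1.0],[-10.0,-9.1,0,1.1],[-10.9,-9.9,0,1.2]],
], hand=100, force=10)

```text
t: 1.1
eef_pos: [0.4174, 0.0981, 0.2053]
tool_rot: [0.743, 0.669, 0.0, -0.0]
wrist_force: [0.7, 1.1, -0.1]
opening: 0.0572
```

```bash
cat >> h.py <<'E'
from scipy.spatial.transform import Rotation as R
def go(s,target,yang=None):
    r=R.from_quat(s["tool_rot"]).as_matrix()
    d=r.T@(np.array(target)-s["eef_pos"])/0.03
    a=np.arctan2(r[1,1],r[0,1]); t=None if yang is None else (a-np.radians(yang)+np.pi)%(2*np.pi)-np.pi
    print("pos",np.round(s["eef_pos"],4),"tool y deg",np.degrees(a).round(2),"tool z",np.round(r[:,2],3),"F",np.round(s["wrist_force"],2),"op",round(s["opening"],4),"q",np.round(s["qpos"],2)); print("units",np.round(d,3),"turn",t)
E
python3 - <<'E'
from bench import *
from h import *
go(sense(),[.5745,-.3203,.12],-74.2)
E
```

```text
pos [0.4174 0.0981 0.2053] tool y deg -5.96 tool z [-0.  0. -1.] F [ 0.68  1.11 -0.06] op 0.0572 q [0.07 0.05 1.79 0.   1.3  0.17]
units [-13.328   6.657   2.842] turn 1.1909976960925546
```

carry_out([
  [[-1.2,0.6,0,0.1],[-2.4,1.2,0,0.2],[-3.6,1.8,0,0.3],[-4.8,2.4,0,0.4],[-6.0,3.0,0,0.5],[-7.2,3.6,0,0.6],[-8.4,4.2,0,0.7],[-9.5,4.8,0,0.8],[-10.6,5.3,0,0.9],[-11.6,5.8,0,1.0],[-12.5,6.24,0,1.1],[-13.33,6.66,0,1.19]],
])

```text
t: 2.1
eef_pos: [0.5768, -0.3198, 0.2046]
tool_rot: [0.99, 0.138, -0.0, -0.0]
wrist_force: [-0.0, -0.4, -0.2]
opening: 0.0569
```

carry_out([
  [[0,0,1.0,0],[0,0,2.0,0],[0,0,2.8,0],[0,0,2.8,0]],
])

```text
t: 2.43
eef_pos: [0.5731, -0.3157, 0.1151]
tool_rot: [0.99, 0.14, -0.004, -0.004]
wrist_force: [-0.1, 0.1, 0.1]
opening: 0.0569
```

```bash
python3 - <<'E'
from bench import *
from h import *
go(sense(),[.5745,-.3203,.024],-74.2)
c=capture("top"); cv2.imwrite("pics/t1.png",cv2.resize(c["img"][130:250,310:460,::-1],None,fx=5,fy=5))
c=capture("scene"); cv2.imwrite("pics/s1.png",cv2.resize(c["img"][200:330,80:260,::-1],None,fx=4,fy=4))
E
```

```text
pos [ 0.5731 -0.3157  0.1151] tool y deg -73.88 tool z [-0.01   0.007 -1.   ] F [-0.14  0.11  0.1 ] op 0.0569 q [-0.61  0.46  1.45  0.    1.25  0.68]
units [0.026 0.19  3.036] turn 0.005513669702593482
```

View pics/s1.png

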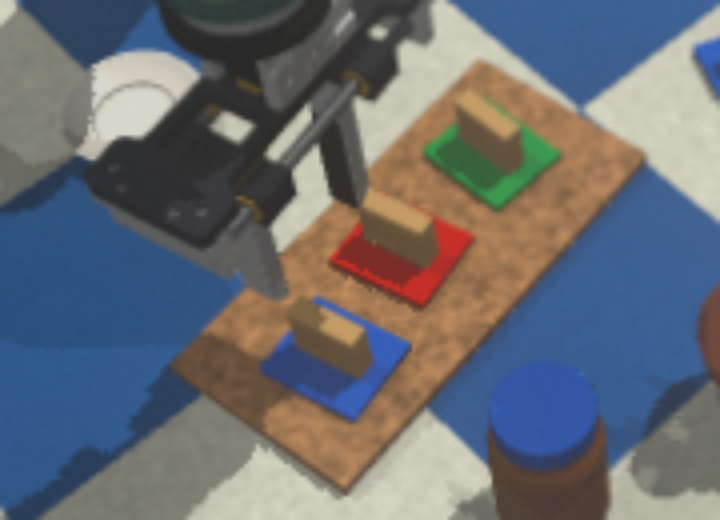

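View pics/t1.png

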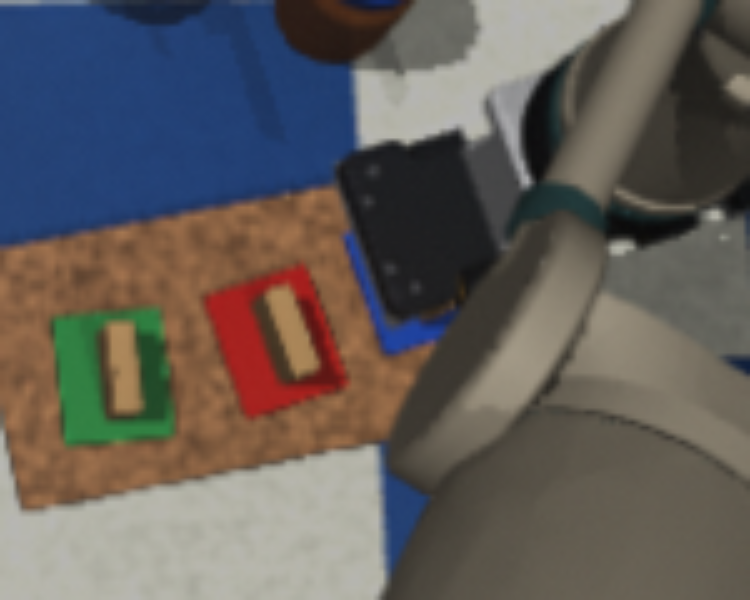

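The pictures show the fingers above and around the blue tile's block, with the red tile clear of them. I'll let the arm settle and re-measure.

carry_out([
  [[0,0,0.0,0],[0,0,0,0],[0,0,0,0],[0,0,0,0]],
])

```text
t: 2.87
eef_pos: [0.5774, -0.3181, 0.123]
tool_rot: [0.99, 0.141, 0.001, 0.001]
wrist_force: [-0.4, 0.9, -0.2]
opening: 0.0572
```

```bash
python3 - <<'E'
from bench import *
from h import *
go(sense(),[.5745,-.3203,.024],-74.2)
E
```

```text
pos [ 0.5774 -0.3181  0.123 ] tool y deg -73.84 tool z [ 0.002 -0.001 -1.   ] F [-0.42  0.91 -0.18] op 0.0572 q [-0.61  0.45  1.44  0.    1.25  0.68]
units [-0.12   0.036  3.3  ] turn 0.006203278061217343
```

carry_out([
  [[-0.1,0,0.6,0.006],[-0.12,0.03,1.3,0.006],[-0.12,0.03,2.0,0.006],[-0.12,0.03,2.6,0.006],[-0.12,0.03,3.0,0.006],[-0.12,0.03,3.2,0.006],[-0.12,0.03,3.33,0.006],[-0.12,0.03,3.33,0.006],[-0.12,0.03,3.33,0.006],[-0.12,0.03,3.33,0.006],[-0.12,0.03,3.33,0.006]],
])

```text
t: 3.78
eef_pos: [0.5742, -0.3201, 0.0226]
tool_rot: [0.991, 0.137, 0.001, 0.001]
wrist_force: [0.1, 0.1, 0.8]
opening: 0.0571
```

```bash
python3 - <<'E'
from bench import *
from h import *
go(sense(),[.5745,-.3203,.022],-74.2)
c=capture("scene"); cv2.imwrite("pics/s2.png",cv2.resize(c["img"][200:330,80:260,::-1],None,fx=4,fy=4))
E
```

```text
pos [ 0.5742 -0.3201  0.0226] tool y deg -74.2 tool z [ 0.002 -0.001 -1.   ] F [0.07 0.11 0.82] op 0.0571 q [-0.61  0.53  1.57  0.    1.04  0.68]
units [0.009 0.01  0.02 ] turn 8.545757644817797e-05
```

View pics/s2.png

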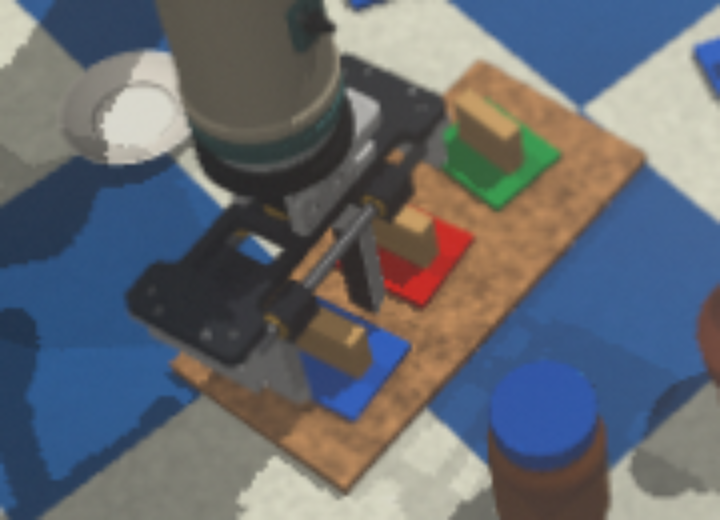

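The fingers straddle the block at crop (345,345). I'll close now.

carry_out([
  [[0,0,0,0],[0,0,0,0],[0,0,0,0],[0,0,0,0],[0,0,0,0],[0,0,0,0],[0,0,0,0],[0,0,0,0],[0,0,0,0],[0,0,0,0]],
], hand=255, force=12)

```text
t: 4.67
eef_pos: [0.5736, -0.3197, 0.0215]
tool_rot: [0.991, 0.137, 0.0, 0.0]
wrist_force: [0.6, -0.6, 0.3]
opening: 0.0136
```

carry_out([
  [[0,0,-0.3,0],[0,0,-0.8,0],[0,0,-1.5,0],[0,0,-2.2,0],[0,0,-3.0,0],[0,0,-3.8,0],[0,0,-4.6,0],[0,0,-5.4,0],[0,0,-6.2,0],[0,0,-6.6,0],[0,0,-6.6,0],[0,0,-6.6,0]],
])

```text
t: 5.67
eef_pos: [0.5736, -0.3196, 0.2203]
tool_rot: [0.991, 0.137, 0.001, 0.0]
wrist_force: [-0.0, -0.5, -1.6]
opening: 0.014
```

```bash
python3 - <<'E'
from bench import *
from h import *
go(sense(),[.5535,.196,.22],-97)
c=capture("scene"); cv2.imwrite("pics/s3.png",cv2.resize(c["img"][160:330,60:260,::-1],None,fx=3.5,fy=3.5))
E
```

```text
pos [ 0.5736 -0.3196  0.2203] tool y deg -74.2 tool z [ 0.001 -0.001 -1.   ] F [-0.03 -0.48 -1.58] op 0.014 q [-0.61  0.39  1.29  0.    1.46  0.68]
units [ 4.037e+00 -1.672e+01 -2.000e-03] turn 0.3979972017815454
```

View pics/s3.png

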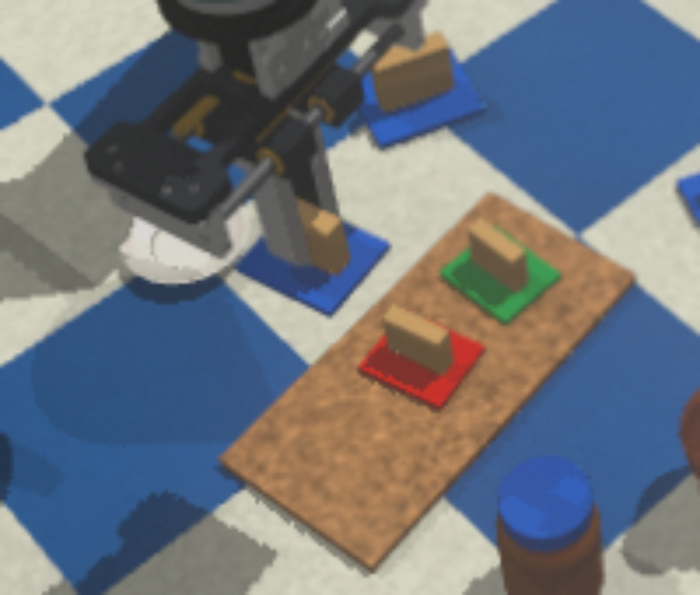

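Tile gripped (crop (325,265)), and the other tiles haven't moved. Next I'll move above the reader.

carry_out([
  [[0.15,-0.6,0,0],[0.35,-1.6,0,0.03],[0.6,-2.7,0,0.07],[0.9,-3.8,0,0.1],[1.1,-4.9,0,0.14],[1.4,-6.0,0,0.18],[1.6,-7.1,0,0.22],[1.9,-8.2,0,0.26],[2.1,-9.3,0,0.3],[2.4,-10.4,0,0.34],[2.6,-11.5,0,0.37],[2.85,-12.5,0,0.398]],
])

```text
t: 6.72
eef_pos: [0.5512, 0.0673, 0.218]
tool_rot: [0.998, -0.061, -0.002, -0.0]
wrist_force: [1.6, -0.2, -1.2]
opening: 0.0137
```

```bash
python3 - <<'E'
from bench import *
from h import *
go(sense(),[.547,.197,.22],-97)
E
```

```text
pos [0.5512 0.0673 0.218 ] tool y deg -97.04 tool z [-0.004  0.001 -1.   ] F [ 1.63 -0.25 -1.2 ] op 0.0137 q [-0.    0.24  1.52  0.    1.38  1.69]
units [-0.668 -4.272 -0.061] turn -0.0007769915704622932
```

carry_out([
  [[-0.1,-0.7,0,0],[-0.25,-1.6,0,0],[-0.4,-2.5,0,0],[-0.55,-3.4,0,0],[-0.64,-4.0,0,0],[-0.67,-4.27,0,0],[-0.67,-4.27,0,0],[-0.67,-4.27,0,0],[-0.67,-4.27,0,0],[-0.67,-4.27,0,0]],
])

```text
t: 7.55
eef_pos: [0.5493, 0.1928, 0.2194]
tool_rot: [0.998, -0.062, -0.0, 0.0]
wrist_force: [-1.2, -0.2, -1.5]
opening: 0.0141
```

```bash
python3 - <<'E'
from bench import *
from h import *
go(sense(),[.547,.197,.14],-97)
for n,b in(("scene",(230,80,380,205)),("top",(110,130,250,250))):
    c=capture(n); cv2.imwrite(f"pics/{n}4.png",cv2.resize(c["img"][b[1]:b[3],b[0]:b[2],::-1],None,fx=4.5,fy=4.5))
E
```

```text
pos [0.5493 0.1928 0.2194] tool y deg -97.08 tool z [-0.    -0.001 -1.   ] F [-1.17 -0.16 -1.49] op 0.0141 q [ 0.22  0.28  1.46 -0.    1.4   1.91]
units [-0.091 -0.132  2.646] turn -0.0014134839110262476
```

View pics/scene4.png

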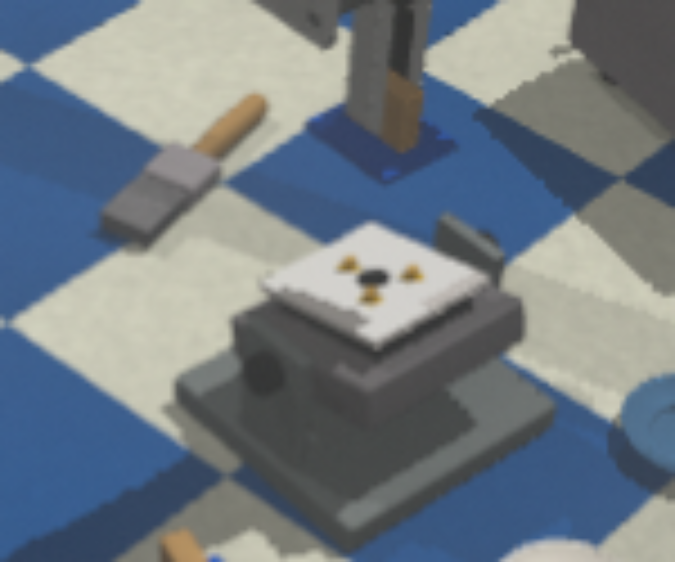

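View pics/top4.png

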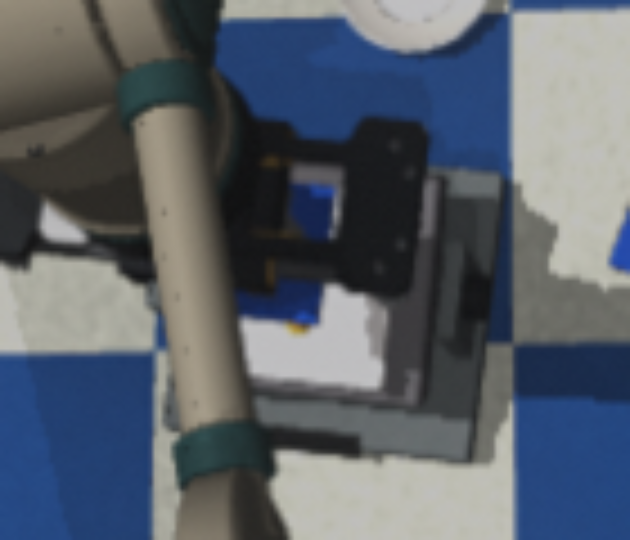

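The tile hangs level above the face, in the right place. I'll lower it to just above contact and ease the grip so it can pivot.

carry_out([
  [[-0.09,-0.13,0.3,0],[-0.09,-0.13,0.8,0],[-0.09,-0.13,1.3,0],[-0.09,-0.13,1.8,0],[-0.09,-0.13,2.2,0],[-0.09,-0.13,2.5,0],[-0.09,-0.13,2.6,0],[-0.09,-0.13,2.6,0],[-0.09,-0.13,2.6,0],[-0.09,-0.13,2.6,0],[-0.09,-0.13,2.6,0],[-0.09,-0.13,2.6,0]],
], force=8)

```text
t: 8.65
eef_pos: [0.5476, 0.1983, 0.1423]
tool_rot: [0.998, -0.061, 0.001, -0.0]
wrist_force: [-0.8, -0.0, -1.4]
opening: 0.014
```

```bash
python3 - <<'E'
from bench import *
from h import *
s=sense();go(s,[.547,.197,.112],-97);print(s["moment"])
E
```

```text
pos [0.5476 0.1983 0.1423] tool y deg -97.0 tool z [ 0.001  0.    -1.   ] F [-0.77 -0.02 -1.38] op 0.014 q [0.23 0.33 1.59 0.   1.22 1.92]
units [-0.015  0.047  1.01 ] turn -4.4667830525924046e-05
[-0.01802803  0.13431015 -0.00329333]
```

Now I'll feel downwards in small steps: 18 mm first.

carry_out([
  [[0,0,0.1,0],[0,0,0.2,0],[0,0,0.3,0],[0,0,0.4,0],[0,0,0.5,0],[0,0,0.55,0],[0,0,0.6,0],[0,0,0.6,0],[0,0,0.6,0],[0,0,0.6,0]],
])

```text
t: 9.48
eef_pos: [0.5473, 0.1982, 0.1238]
tool_rot: [0.998, -0.061, 0.0, -0.0]
wrist_force: [1.1, -0.3, -0.8]
opening: 0.014
```

carry_out([
  [[0,0,0.05,0],[0,0,0.1,0],[0,0,0.13,0],[0,0,0.13,0],[0,0,0.13,0]],
])

```text
t: 9.9
eef_pos: [0.5472, 0.1982, 0.1198]
tool_rot: [0.998, -0.061, 0.0, -0.0]
wrist_force: [0.4, -0.6, 1.4]
opening: 0.0141
```

```bash
cat >v.py <<'E'
import sys
from bench import *
from h import *
s=sense();go(s,[.547,.197,.112],-97);print(s["moment"])
c=capture("scene"); cv2.imwrite(sys.argv[1],cv2.resize(c["img"][100:200,255:365,::-1],None,fx=6,fy=6,interpolation=cv2.INTER_CUBIC)); pickle.dump(c,open("last.pkl","wb"))
E
python3 v.py pics/s5.png
```

```text
pos [0.5472 0.1982 0.1198] tool y deg -97.0 tool z [ 0.  0. -1.] F [ 0.38 -0.58  1.4 ] op 0.0141 q [0.23 0.35 1.62 0.   1.17 1.92]
units [-0.001  0.042  0.261] turn -4.005152464880979e-05
[-0.11970111  0.05697759 -0.00035444]
```

View pics/s5.png

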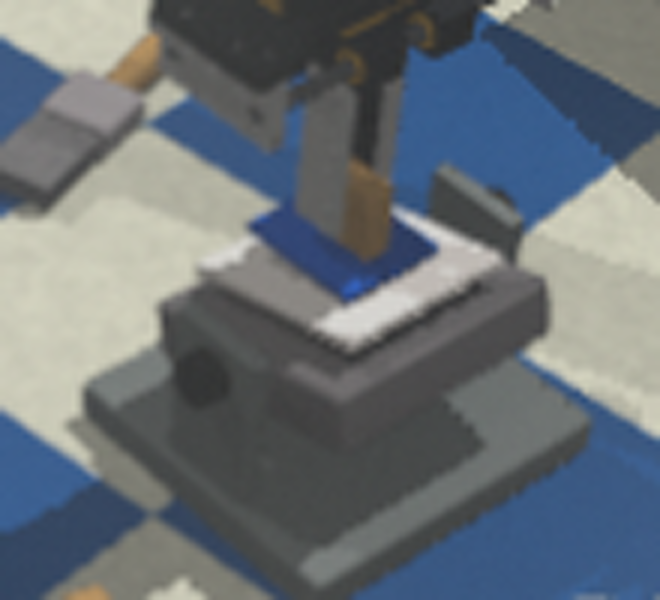

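The tile now touches the face with about 2.8 N net. I'll keep going in small steps.

carry_out([
  [[0,0,0.04,0],[0,0,0.08,0],[0,0,0.1,0],[0,0,0.1,0],[0,0,0.1,0]],
])

```text
t: 10.37
eef_pos: [0.5465, 0.1983, 0.1165]
tool_rot: [0.998, -0.061, -0.001, -0.0]
wrist_force: [-1.9, -0.7, 2.5]
opening: 0.0141
```

carry_out([
  [[0,0,0.04,0],[0,0,0.08,0],[0,0,0.1,0],[0,0,0.1,0],[0,0,0.1,0]],
])

```text
t: 10.78
eef_pos: [0.5464, 0.1983, 0.1135]
tool_rot: [0.998, -0.061, -0.001, -0.0]
wrist_force: [-2.8, 0.0, 4.1]
opening: 0.0139
```

```bash
python3 v.py pics/s6.png
```

```text
pos [0.5464 0.1983 0.1135] tool y deg -97.0 tool z [-0.001  0.    -1.   ] F [-2.8   0.03  4.06] op 0.0139 q [0.23 0.35 1.63 0.   1.16 1.92]
units [0.024 0.041 0.05 ] turn -7.93926651221355e-05
[ 0.02995064  0.71240125 -0.00919501]
```

View pics/s6.png

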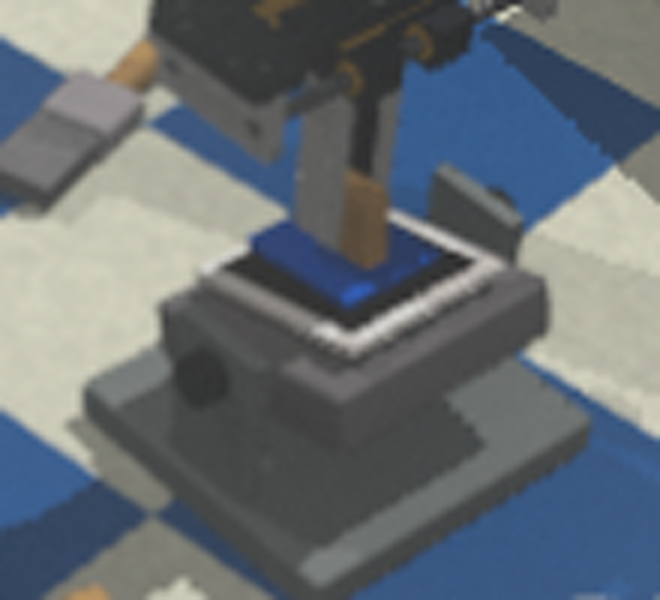

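The tile has pivoted to the slope. I'll check the tile plane against the face plane in depth.

```bash
cat > pl.py <<'E'
from h import *
import sys
from scipy.ndimage import binary_erosion
c=pickle.load(open("last.pkl","rb")); P=cloud(c); im=c["img"].astype(int); ok=c["depth"]>0
n0=np.array([-.243,.031,.9695]); C=np.array([.5535,.196,.106])
def plane(s,nm):
    p=P[s]
    for _ in range(4):
        m=p.mean(0);k=np.linalg.lstsq(np.c_[p[:,:2]-m[:2],np.ones(len(p))],p[:,2],rcond=None)[0]
        e=p[:,2]-np.c_[p[:,:2]-m[:2],np.ones(len(p))]@k; 
        if _<3: p=p[np.abs(e)<max(.002,2*e.std())]
    n=np.array([-k[0],-k[1],1]);n/=np.linalg.norm(n); ex=np.array([.992,-.127,0])
    print(nm,len(p),"n",np.round(n,3),"pitch",round(float(np.arctan2(-n@ex,n[2])),3),"roll",round(float(n@[.127,.992,0]),3),"dist from C along n0",np.round((m-C)@n0*1000,2),"rms",e.std().round(5),"mean",np.round(m,4))
near=ok&(np.linalg.norm(P-C,axis=-1)<.075)&(np.abs((P-C)@n0)<.016)
blue=near&(im[...,2]>im[...,0]+40)
d=P-C; X=d@np.array([.962,-.123,.244]); Y=d@np.array([.127,.992,0])
plane(blue,"tile top")
rim=near&~blue&(np.abs(X)<.047)&(np.abs(Y)<.042)&((np.abs(X)>.036)|(np.abs(Y)>.032))
plane(rim,"face rim")
print("dark band colour", [im[v,u].tolist() for u,v in((313,152),(295,144),(313,156))])
E
python3 pl.py
```

```text
tile top 167 n [-0.113  0.023  0.993] pitch 0.115 roll 0.008 dist from C along n0 1.47 rms 0.0013 mean [0.5569 0.1866 0.1087]
face rim 173 n [-0.241  0.035  0.97 ] pitch 0.246 roll 0.004 dist from C along n0 -7.23 rms 0.00111 mean [0.5673 0.1838 0.1024]
dark band colour [[55, 57, 58], [53, 53, 53], [192, 186, 181]]
```

The face has sunk about 6.5 mm but the tile is still about 7° short, held by grip friction. I'll ease the grip so it can pivot.

carry_out([
  [[0,0,0,0],[0,0,0,0],[0,0,0,0],[0,0,0,0]],
], force=5)

```text
t: 11.17
eef_pos: [0.5466, 0.1983, 0.1135]
tool_rot: [0.998, -0.061, -0.001, -0.0]
wrist_force: [-4.0, 1.4, 3.0]
opening: 0.014
```

```bash
python3 v.py pics/s7.png; python3 pl.py; sed -i 's/"last.pkl"/(sys.argv+["last.pkl"])[1]/' pl.py; python3 pl.py scene0.pkl
```

```text
pos [0.5466 0.1983 0.1135] tool y deg -97.0 tool z [-0.001  0.    -1.   ] F [-3.97  1.36  2.96] op 0.014 q [0.23 0.35 1.63 0.   1.16 1.92]
units [0.02  0.041 0.048] turn -4.648787533767518e-05
[0.10559408 0.84989977 0.02210517]
tile top 150 n [-0.136  0.031  0.99 ] pitch 0.139 roll 0.013 dist from C along n0 1.39 rms 0.00109 mean [0.5565 0.1862 0.1085]
face rim 178 n [-0.23   0.021  0.973] pitch 0.233 roll -0.009 dist from C along n0 -7.0 rms 0.00107 mean [0.5676 0.1848 0.1027]
dark band colour [[54, 55, 56], [54, 54, 53], [192, 187, 183]]
tile top 0 n [-0. -0.  1.] pitch 0.0 roll 0.0 dist from C along n0 nan rms nan mean [nan nan nan]
face rim 247 n [-0.24   0.031  0.97 ] pitch 0.244 roll -0.0 dist from C along n0 -0.62 rms 0.00109 mean [0.5537 0.1958 0.1054]
dark band colour [[206, 205, 200], [206, 204, 200], [126, 123, 120]]pl.py:9: RuntimeWarning: Mean of empty slice.
  m=p.mean(0);k=np.linalg.lstsq(np.c_[p[:,:2]-m[:2],np.ones(len(p))],p[:,2],rcond=None)[0]
  ret = um.true_divide(
  ret = _var(a, axis=axis, dtype=dtype, out=out, ddof=ddof,
  arrmean = um.true_divide(arrmean, div, out=arrmean,
  ret = ret.dtype.type(ret / rcount)
```

Friction at the upslope edge opposes the pivoting. I'll drag the tile 6 mm downslope so that the friction helps instead.

carry_out([
  [[-0.04,0,0.01,0],[-0.08,0,0.02,0],[-0.12,0,0.03,0],[-0.16,0,0.04,0],[-0.2,0,0.05,0],[-0.2,0,0.05,0],[-0.2,0,0.05,0]],
])

```text
t: 11.8
eef_pos: [0.542, 0.199, 0.1124]
tool_rot: [0.998, -0.061, 0.001, -0.0]
wrist_force: [1.3, -0.2, 1.0]
opening: 0.0142
```

```bash
python3 v.py pics/s8.png; python3 pl.py last.pkl
```

```text
pos [0.542  0.199  0.1124] tool y deg -97.0 tool z [ 0.002  0.    -1.   ] F [ 1.35 -0.18  1.02] op 0.0142 q [ 0.23  0.34  1.65 -0.    1.15  1.92]
units [0.175 0.047 0.012] turn -1.4376633338919476e-05
[-0.03375384 -0.10240769  0.01817468]
tile top 132 n [-0.221  0.048  0.974] pitch 0.227 roll 0.02 dist from C along n0 2.86 rms 0.00092 mean [0.5533 0.1863 0.1092]
face rim 187 n [-0.237  0.034  0.971] pitch 0.242 roll 0.004 dist from C along n0 -3.27 rms 0.0012 mean [0.5697 0.1874 0.107 ]
dark band colour [[212, 210, 207], [139, 136, 131], [170, 165, 160]]
```

View pics/s8.png

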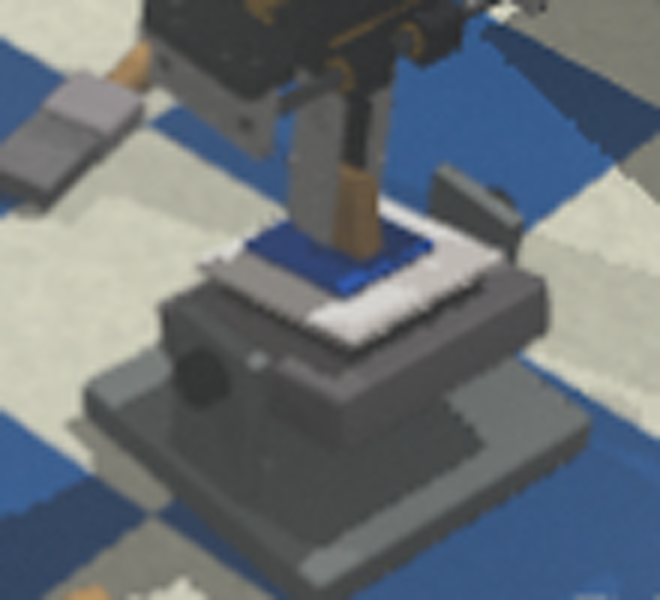

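The tile is now flush (0.227 against 0.242 rad), with the face sunk about 2.7 mm. I'll press about 2.5 mm more and tighten the grip.

carry_out([
  [[0,0,0.02,0],[0,0,0.04,0],[0,0,0.06,0],[0,0,0.08,0],[0,0,0.08,0],[0,0,0.08,0],[0,0,0.08,0]],
], force=7)

```text
t: 12.43
eef_pos: [0.5415, 0.1991, 0.11]
tool_rot: [0.998, -0.061, 0.0, -0.0]
wrist_force: [1.4, 0.9, 2.7]
opening: 0.0138
```

```bash
python3 v.py pics/s9.png; python3 pl.py last.pkl
```

```text
pos [0.5415 0.1991 0.11  ] tool y deg -97.0 tool z [ 0.001  0.    -1.   ] F [1.44 0.88 2.68] op 0.0138 q [0.23 0.35 1.65 0.   1.14 1.92]
units [ 0.191  0.045 -0.068] turn -1.312779284790011e-05
[ 0.07040917 -0.16474247 -0.01916023]
tile top 149 n [-0.235  0.032  0.971] pitch 0.239 roll 0.001 dist from C along n0 0.82 rms 0.00134 mean [0.5537 0.1861 0.1072]
face rim 174 n [-0.237  0.027  0.971] pitch 0.241 roll -0.003 dist from C along n0 -5.01 rms 0.00119 mean [0.5686 0.188  0.1049]
dark band colour [[212, 211, 206], [139, 135, 131], [184, 178, 173]]
```

View pics/s9.png

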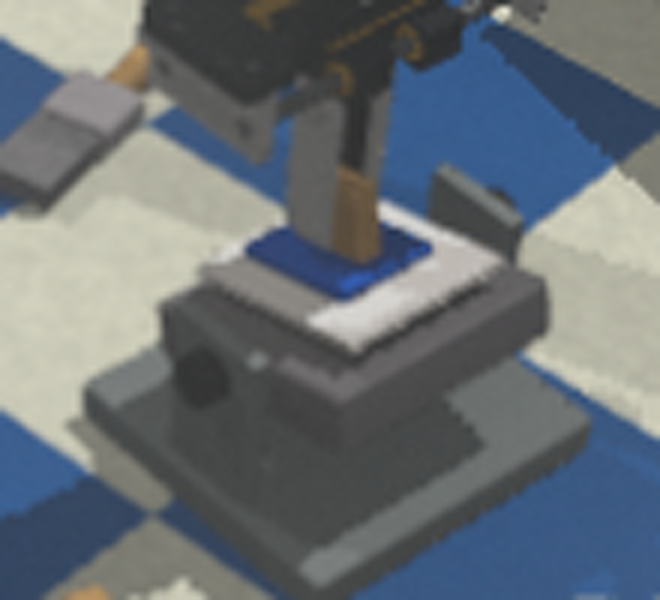

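carry_out([
  [[0,0,0,0],[0,0,0,0],[0,0,0,0],[0,0,0,0],[0,0,0,0],[0,0,0,0],[0,0,0,0],[0,0,0,0],[0,0,0,0],[0,0,0,0]],
])

```text
t: 13.32
eef_pos: [0.5412, 0.199, 0.1098]
tool_rot: [0.998, -0.061, 0.0, -0.0]
wrist_force: [1.4, 0.8, 3.1]
opening: 0.0136
```

```bash
python3 v.py pics/s10.png; python3 pl.py last.pkl; python3 - <<'E'
from h import *
c=pickle.load(open("last.pkl","rb")); P=cloud(c); im=c["img"].astype(int)
C=np.array([.5535,.196,.106]);n0=np.array([-.243,.031,.9695]);d=P-C
b=(c["depth"]>0)&(im[...,2]>im[...,0]+40)&(np.abs(d@n0)<.008)&(np.linalg.norm(d,axis=-1)<.06)
X=d@np.array([.962,-.123,.244]);Y=d@np.array([.127,.992,0])
print("blue extent X",np.percentile(X[b],[1,99]),"Y",np.percentile(Y[b],[1,99]))
E
```

```text
pos [0.5412 0.199  0.1098] tool y deg -97.01 tool z [ 0.  0. -1.] F [1.37 0.77 3.11] op 0.0136 q [0.23 0.35 1.65 0.   1.14 1.92]
units [ 0.199  0.043 -0.073] turn -9.772621709647211e-05
[ 0.05458139 -0.16553312  0.05433365]
tile top 140 n [-0.237  0.047  0.97 ] pitch 0.244 roll 0.016 dist from C along n0 0.74 rms 0.00101 mean [0.5537 0.1877 0.1071]
face rim 154 n [-0.234  0.029  0.972] pitch 0.238 roll -0.001 dist from C along n0 -5.47 rms 0.00093 mean [0.5682 0.1888 0.1043]
dark band colour [[213, 211, 207], [139, 135, 131], [187, 182, 177]]
blue extent X [-0.03686157  0.02666096] Y [-0.02796978  0.0268237 ]
```

Stable. The tile spans −37 to +27 mm along the slope and ±27 mm across it, which covers all three pins. Handing in.

```bash
python3 -c "
from bench import *
print(sign_off())"
```

```text
the job is handed in; nothing more can be done
None
```

I picked the smallest blue tile off the cork board by its grip block. It is now held flush on the reader's sloped face, still gripped and pressed, and I've handed the job in. No verdict was reported.

Pressing straight down tilted the tile only about halfway to the slope, because friction in the grip and at its upper edge held it back. At that point the face had sunk about 6.5 mm. I eased the grip and dragged the tile about 5 mm downslope, which brought it flush. Then I pressed further in and set the grip to 7 N.

Last checks before handing in:
- **Slope:** the tile is at 0.244 rad and the face at 0.238 to 0.246 rad. That is well inside the 3° allowance.
- **Face:** it has sunk about 4.5 to 5 mm of its 10 mm, with roughly 4.5 N of contact.
- **Pins:** the tile covers all three. It sits about 5 mm downslope of the face's centre, and the top of the tile is about 6 mm above the face, which is its own thickness. I judged the pins from this, since I had no direct pin readings.
- **Stability:** the arm and tile stayed steady over the last 0.9 s. The clock was at 13.3 s at the last check.
- **Disagreement:** one depth fit showed the tile rolled sideways by about 1°, while the fit before it showed none. I took this as depth noise.
- **Other things on the table:** the green and red tiles looked unmoved after the lift. I did not re-measure the other loose things at the end.

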